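# Find the parts case that rattles and hold it out

## Robot

A 6-joint arm with a two-finger parallel gripper is mounted at the origin on the work surface. World frame = base frame: x ahead of the robot, y to its left, z up, the work surface at z = 0. Lengths are in m, angles in rad, forces in N, time in s.
With the tool pointing down it reaches from about 0.25 to 0.8 m from the base axis. Payload 3.9 kg.
Tool frame: the origin (TCP) lies at the very end of the fingers, on their centre line; the grasp point (between the pads) lies 19 mm behind it; z points along the fingers, y is the line along which they close (so a half turn about z gives the same grasp; the last joint's range is limited). The gripper opens to 85 mm and grips with 20 to 120 N. Pads are 22 mm wide; open, the fingers measure 114 mm over their backs; the gripper's body (76 mm by 85 mm) begins 54 mm behind the grasp point. The pads swing forward as they close: fully open they stand 13 mm farther back than shut.
Start: joints at [1.272, 0.26, -0.138, 1.173, 0, 1.571], TCP at [0.155, 0.502, 0.231] pointing down, gripper open.
Joint ranges: [-2.78, 2.78], [-0.83, 1.72], [-1.28, 1.37], [-1.9, 2.12], [-1.57, 1.48], [-3.14, 3.14]. Speed limits (rad/s): [2.57, 2.57, 3.14, 3.14, 3.14, 3.14].

## Interface

Orientations are given as a unit quaternion [w, x, y, z].
In Python, from station import env gives the robot as it stands.
- The arm moves only by the shell command python3 steer.py 'ROWS'. ROWS is a JSON list that holds a single list of rows (three levels of brackets), with 1 to 12 rows, each of 7 numbers: the finger opening in m, then dx, dy, dz in fractions of the full range, 1 being 0.5 m, then a rotation vector rx, ry, rz in normalised numbers (1 is 2 rad); each row is the pose to reach, as a shift and turn from the pose commanded when the command began, along the tool's axes at that moment; what a row does not reach only later rows make up. A row lasts 1/8 s, in which the tool goes at most 0.0625 m and 0.188 rad, less where a joint would pass 70% of its speed; a pose out of reach is approached as far as the arm can. The fingers move at their own pace and stop on an object; the grip force is fixed at half the most. Time passes only in rows, so rows that do not move let the fingers close. It prints the time, the measured TCP pose, the force, the opening and the grip force at its end. A shift or turn number past 1, either way, is cut back to 1. Input that does not fit is refused with a message, and nothing moves.
- env.state(): the state, without advancing time (a new reading comes with each control period).
- env.read_camera(name): name is "side" or "top" or "wrist"; returns a dict with "color" (480x640x3 uint8, blue, green, red), "camera_matrix" (3x3 intrinsics, pixels), "D" ([k1, k2, p1, p2, k3] as OpenCV has them; the pictures are not rectified), "extrinsics" (4x4, takes a point from camera to world coordinates); the wrist camera has in their place "hand_eye" (4x4, takes a point from camera to tool coordinates, whose origin is the TCP and whose axes are the flange's). Camera axes: x right, y down, z forward; pixel columns grow to the right and rows downward; lengths in m; the calibration is good to about 2 mm. A picture is of the moment at which its call begins: read the wrist's pose just before it. There is no depth.
- env.finish_job(): hands the job in; it is judged then, once.
The state is a dict: "time_s": time; "joint_pos": joint angles; "joint_vel": joint speeds; "tau": joint torques, N m; "tcp_pos": TCP position; "orientation": TCP orientation; "ft_force": force on the tool from outside, world axes, zero at the start; "ft_torque": the same for the moment, N m; "gripper_width": finger opening in m; "grip_force": force on a finger pad.
Only numpy, scipy, OpenCV 4.12 (cv2) and the standard library are available. Lean on these libraries where they do the work, as an engineer would, in place of code of your own. Each camera call takes 0.05 s, during which the arm holds its last target. There are 200 camera calls.

## Task

One of the three blue parts cases on the rubber mat has a metal ball that has come loose inside: pick cases up and shake them lengthwise, end to end, to find the one that rattles, laying any quiet one back flat on the mat, lid up. Hold the rattling case out level and still over the middle of the green hand-over plate, 10 to 25 cm above the bench, and finish while still holding it there. Leave the other things on the bench where they are.

Things in the scene. Friction and masses are not known exactly. Their poses are not given: they have to be found in the camera images.
- case_a: one of three like sealed cases (blue body, grey lid, paper label, steel latches), closed all round, 130 (its x) x 46 (its y) x 36 mm (z), 0.31 to 0.40 kg; origin at the centre of its underside, z up through the lid. It starts lid up on the mat, length within 0.2 rad of world x, the next case about 130 mm away in y. Any of the three may be the one that rattles, drawn afresh each time
- case_b: one of three like sealed cases (blue body, grey lid, paper label, steel latches), closed all round, 130 (its x) x 46 (its y) x 36 mm (z), 0.31 to 0.40 kg; origin at the centre of its underside, z up through the lid. It starts lid up on the mat, length within 0.2 rad of world x, the next case about 130 mm away in y. Any of the three may be the one that rattles, drawn afresh each time
- case_c: one of three like sealed cases (blue body, grey lid, paper label, steel latches), closed all round, 130 (its x) x 46 (its y) x 36 mm (z), 0.31 to 0.40 kg; origin at the centre of its underside, z up through the lid. It starts lid up on the mat, length within 0.2 rad of world x, the next case about 130 mm away in y. Any of the three may be the one that rattles, drawn afresh each time
- mat: black rubber mat fixed to the bench, 180 (x) x 440 (y) x 4 mm; origin at the centre of its underside. The cases lie on it: in one a 0.155 kg hard-metal ball, unseen, rolls 47 mm either way along the length; it stays put when level, runs when tipped lengthwise over 0.25 rad or jerked, and its weight shifts the moment on the tool. The others' weight stays mid-length (under 1 mm of play)
- plate: green painted hand-over plate fixed to the bench beyond the mat, 80 (x) x 150 (y) x 6 mm thick; origin at the centre of its underside on the bench
- die_a: round bright steel die insert, 76 mm across, 31 mm tall, domed top; bystander beside the green plate; origin at its underside on the bench
- die_b: round steel die insert, 60 mm across, 22 mm tall, with a brass boss 28 mm across on top (34 mm in all); bystander on the other side of the green plate; origin at its underside on the bench
- magnet: black magnetic-base block 52 x 62 mm, 111 mm tall with the switch on top; bystander beyond one end of the mat; origin at its underside on the bench
- driver: yellow-handled screwdriver lying on the bench; bystander; origin at its underside on the bench
- brush: cleaning brush lying on the bench; bystander; origin at its underside on the bench
- paste: green polishing-paste jar, 48 mm across, 55 mm tall; bystander; origin at its underside on the bench

How it is judged:
On the way, in this order (a step that is already met when the one before it is completed fails the run):
1. the rattling case is lifted clear and its loose ball has run to one end (((height (world z) of case_a above 0.04 m and distance between ball_c0 and case_a below 0.065 m and (x of ball_c0 in the frame of case_a above 0.03 m or x of ball_c0 in the frame of case_a below -0.03 m)) or (height (world z) of case_b above 0.04 m and distance between ball_c0 and case_b below 0.065 m and (x of ball_c0 in the frame of case_b above 0.03 m or x of ball_c0 in the frame of case_b below -0.03 m)) or (height (world z) of case_c above 0.04 m and distance between ball_c0 and case_c below 0.065 m and (x of ball_c0 in the frame of case_c above 0.03 m or x of ball_c0 in the frame of case_c below -0.03 m)))).
2. still lifted, it is shaken back so that the ball runs away from that end, across the middle (((height (world z) of case_a above 0.04 m and distance between ball_c0 and case_a below 0.065 m and x of ball_c0 in the frame of case_a between -0.015 and 0.015 m) or (height (world z) of case_b above 0.04 m and distance between ball_c0 and case_b below 0.065 m and x of ball_c0 in the frame of case_b between -0.015 and 0.015 m) or (height (world z) of case_c above 0.04 m and distance between ball_c0 and case_c below 0.065 m and x of ball_c0 in the frame of case_c between -0.015 and 0.015 m))).
At the end, for the whole second after the job is handed in: Rattling case gripped (over 2 N), centre within 40 mm of the green plate's in plan, underside 100 to 250 mm above the bench, level within 15 degrees, under 30 mm/s. Both quiet cases flat, lid up, at rest, let go, on the mat with centres at least 10 mm inside its edges (((distance between ball_c0 and case_a below 0.065 m and height (world z) of case_a between 0.1 and 0.25 m and horizontal distance between case_a and plate below 0.04 m and angle between case_a's own z axis and vertical below 0.26 rad and linear speed of case_a below 0.03 m/s and contact force between case_a and the fingers above 2 N and z of each of case_b, case_c in the frame of mat below 0.009 m and angle between each of case_b, case_c's own z axis and vertical below 0.1 rad and linear speed of each of case_b, case_c below 0.02 m/s and contact force between each of case_b, case_c and the fingers below 0.2 N and x of case_b in the frame of mat between -0.08 and 0.08 m and y of case_b in the frame of mat between -0.21 and 0.21 m and x of case_c in the frame of mat between -0.08 and 0.08 m and y of case_c in the frame of mat between -0.21 and 0.21 m) or (distance between ball_c0 and case_b below 0.065 m and height (world z) of case_b between 0.1 and 0.25 m and horizontal distance between case_b and plate below 0.04 m and angle between case_b's own z axis and vertical below 0.26 rad and linear speed of case_b below 0.03 m/s and contact force between case_b and the fingers above 2 N and z of each of case_a, case_c in the frame of mat below 0.009 m and angle between each of case_a, case_c's own z axis and vertical below 0.1 rad and linear speed of each of case_a, case_c below 0.02 m/s and contact force between each of case_a, case_c and the fingers below 0.2 N and x of case_a in the frame of mat between -0.08 and 0.08 m and y of case_a in the frame of mat between -0.21 and 0.21 m and x of case_c in the frame of mat between -0.08 and 0.08 m and y of case_c in the frame of mat between -0.21 and 0.21 m) or (distance between ball_c0 and case_c below 0.065 m and height (world z) of case_c between 0.1 and 0.25 m and horizontal distance between case_c and plate below 0.04 m and angle between case_c's own z axis and vertical below 0.26 rad and linear speed of case_c below 0.03 m/s and contact force between case_c and the fingers above 2 N and z of each of case_a, case_b in the frame of mat below 0.009 m and angle between each of case_a, case_b's own z axis and vertical below 0.1 rad and linear speed of each of case_a, case_b below 0.02 m/s and contact force between each of case_a, case_b and the fingers below 0.2 N and x of case_a in the frame of mat between -0.08 and 0.08 m and y of case_a in the frame of mat between -0.21 and 0.21 m and x of case_b in the frame of mat between -0.08 and 0.08 m and y of case_b in the frame of mat between -0.21 and 0.21 m))); the arm keeps its last pose, push and grip.
It fails at once if a bystander is pushed more than 30 mm from its place (distance of any of die_a, die_b, magnet, driver, brush, paste from where it was at the start of the episode above 0.03 m).
It also fails if it takes over 72 s, if anything falls off the work surface, if the arm or the gripper's body presses on something with over 40 N, if the wrist force passes 120 N, or if a joint passes its speed limit or range.

## Working session

There is one attempt and no reset: what is moved stays moved. The work goes in short steps, Python scripts to look and compute and a shell command to move; the robot and the scene stay as the last step left them, time stands still between calls to the robot, and variables do not carry over. Pictures are saved under pics/ and viewed, at most 10 in all, crops included, and the job is handed in when it is done.

```bash
ls; mkdir -p pics; python3 - <<'E'
from station import env
import cv2
s=env.state();print(s)
for n in("top","side"):
    c=env.read_camera(n);cv2.imwrite(f"pics/{n}0.png",c["color"]);print(n,c["camera_matrix"],c["D"],c["extrinsics"])
E
```

```text
pics
station.py
steer.py
{'time_s': 0.0, 'joint_pos': array([ 1.27200124e+00,  2.60713749e-01, -1.39415574e-01,  1.17269684e+00,
       -1.16490310e-05,  1.57080468e+00]), 'joint_vel': array([-0.00079199, -0.00010553,  0.00016309, -0.00057476,  0.00040548,
       -0.00043843]), 'tau': array([-7.14646849e-04, -4.05681360e+01,  2.53921974e+01,  1.88988342e-02,
       -1.13908679e-04,  7.82112892e-06]), 'tcp_pos': array([0.15434016, 0.50106484, 0.23043173]), 'orientation': array([-1.45298745e-04,  1.48846461e-01,  9.88859798e-01, -1.00447849e-03]), 'ft_force': array([ 0.1018427 , -0.06758532, -0.06673272]), 'ft_torque': array([-0.02815528, -0.00783849, -0.01033233]), 'grip_force': 0.0, 'gripper_width': 0.08536703956087836}
top [[438.67778489   0.         326.80222281]
 [  0.         438.67778489 248.48504299]
 [  0.           0.           1.        ]] [-0.10780978  0.          0.          0.          0.        ] [[-0.02430241 -0.98529126  0.16914648  0.33681198]
 [-0.99951446  0.02724774  0.01511323 -0.0048253 ]
 [-0.01949979 -0.16869707 -0.98547504  1.2816399 ]
 [ 0.          0.          0.          1.        ]]
side [[562.48778714   0.         331.80259848]
 [  0.         562.48778714 237.10285195]
 [  0.           0.           1.        ]] [-0.07693438  0.          0.          0.          0.        ] [[ 0.77937917 -0.4169783   0.46765074 -0.11731072]
 [-0.62646872 -0.53082726  0.57075334 -0.81505489]
 [ 0.01025    -0.73780182 -0.67493957  1.01898813]
 [ 0.          0.          0.          1.        ]]
```

View pics/top0.png

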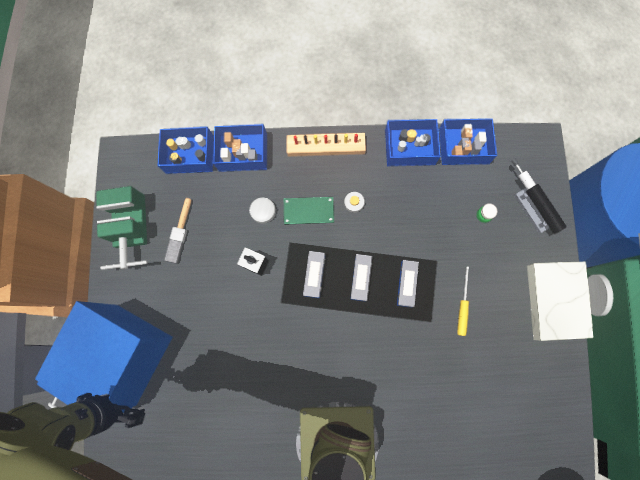

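View pics/side0.png

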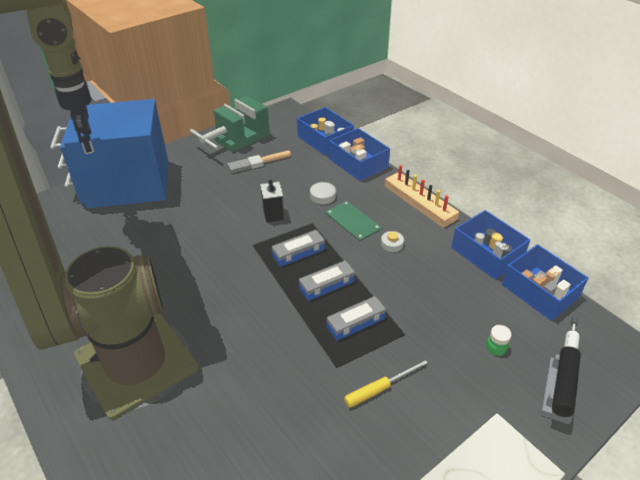

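The top view shows three cases, at px (314,274), (361,277) and (408,284), on the mat. The plate is at (309,210), the magnet at (252,261) and the dies at (262,210) and (354,202). The side view agrees.

```bash
cat > h.py <<'E'
import numpy as np,cv2
from station import env
from scipy.spatial.transform import Rotation as R
def rot(s): q=s["orientation"];return R.from_quat([q[1],q[2],q[3],q[0]])
def ray(c,p,z,T=None):
    T=c["extrinsics"] if T is None else T
    u=cv2.undistortPoints(np.float64(p).reshape(-1,1,2),c["camera_matrix"],c["D"]).reshape(-1,2)
    d=np.c_[u,np.ones(len(u))]@T[:3,:3].T
    return T[:3,3]+d*((z-T[2,3])/d[:,2])[:,None]
def blobs(c,mask,roi,z,amin=100):
    m=np.zeros(mask.shape,np.uint8);x0,y0,x1,y1=roi;m[y0:y1,x0:x1]=mask[y0:y1,x0:x1]*255
    m=cv2.morphologyEx(m,cv2.MORPH_CLOSE,np.ones((5,5)))
    out=[]
    for k in cv2.findContours(m,cv2.RETR_EXTERNAL,cv2.CHAIN_APPROX_NONE)[0]:
        if cv2.contourArea(k)<amin: continue
        w=ray(c,k[:,0],z)[:,:2]
        (cx,cy),(a,b),t=cv2.minAreaRect(np.float32(w*1000))
        if a<b: a,b,t=b,a,t+90
        out.append((round(cx),round(cy),round(a),round(b),round((t+90)%180-90,1)))
    return sorted(out,key=lambda o:-o[1])
def plan(s,target,yaw):
    """tool-frame shift and turn to a tool-down pose with tool y at yaw from world y (mod pi)"""
    r=rot(s);d=r.inv().apply(np.array(target)-s["tcp_pos"])
    best=None
    for k in(0,np.pi):
        a=yaw+k; g=R.from_matrix(np.c_[[-np.sin(a+np.pi/2),np.cos(a+np.pi/2),0],[np.cos(a+np.pi/2),np.sin(a+np.pi/2),0],[0,0,-1]])
        # columns x,y,z right-handed check
        M=g.as_matrix(); M[:,0]=np.cross(M[:,1],M[:,2]); v=(r.inv()*R.from_matrix(M)).as_rotvec()
        if best is None or np.linalg.norm(v)<np.linalg.norm(best): best=v
    return d.round(4),best.round(3)
E
python3 - <<'E'
from h import *
c=env.read_camera("top");im=c["color"].astype(int);b,g,r=im[...,0],im[...,1],im[...,2]
hi=im.max(2)
print("cases",blobs(c,hi>110,(285,245,435,318),.040))
print("plate",blobs(c,(g-r>30)&(g-b>10),(275,190,340,230),.006))
print("mat",blobs(c,hi<40,(270,235,450,330),.004,1000))
print("dies",blobs(c,hi>130,(240,190,280,228),.02),blobs(c,hi>130,(340,188,372,218),.02))
print("magnet",blobs(c,hi>150,(230,240,275,280),.09,20))
c=env.read_camera("side");im=c["color"].astype(int);hi=im.max(2)
print("side",blobs(c,(hi>110)&(im.max(2)-im.min(2)<40),(265,225,395,345),.040))
E
```

```text
cases [(478, 53, 130, 48, -8.6), (361, -4, 286, 34, 83.1), (469, -134, 317, 174, 88.4)]
plate [(675, 68, 150, 80, -89.8)]
mat []
dies [(677, 206, 76, 75, -45.3)] [(695, -70, 62, 60, -1.6)]
magnet [(516, 225, 64, 52, 65.3)]
side [(476, 39, 133, 69, -8.8), (666, -83, 81, 36, 46.5), (464, -94, 137, 66, -9.0), (444, -225, 136, 62, -8.6)]
```

```bash
python3 - <<'E'
from h import *
c=env.read_camera("top");hi=c["color"].max(2)
for roi in((298,247,330,302),(345,249,377,306),(392,256,424,311)): print(blobs(c,hi>110,roi,.040))
m=ray(c,[[291,243],[437,260],[432,321],[282,302]],.004);print(m.round(3))
print(env.state()["time_s"])
s=env.state()
for t,y in(((.478,.053,.12),-8.6),): print(plan(s,t,np.deg2rad(y)))
E
```

```text
[(478, 53, 130, 48, -8.6)]
[(473, -86, 146, 77, -1.6)]
[(453, -215, 151, 59, -13.8)]
[[ 0.576  0.121  0.004]
 [ 0.513 -0.309  0.004]
 [ 0.335 -0.284  0.004]
 [ 0.402  0.149  0.004]]
0.25
(array([-0.4412, -0.3332,  0.1112]), array([-0.001, -0.   , -0.149]))
```

Units first: shifts go in shares of 0.5 m and turns go in shares of 2 rad. So -0.441 m / 0.5 = -0.882, 0.08 m / 0.5 = 0.16, -0.149 rad / 2 = -0.0745.

```bash
python3 steer.py '[[[0.085, -0.882, -0.666, 0.16, 0, 0, -0.0745], [0.085, -0.882, -0.666, 0.16, 0, 0, -0.0745], [0.085, -0.882, -0.666, 0.16, 0, 0, -0.0745], [0.085, -0.882, -0.666, 0.16, 0, 0, -0.0745], [0.085, -0.882, -0.666, 0.16, 0, 0, -0.0745], [0.085, -0.882, -0.666, 0.16, 0, 0, -0.0745], [0.085, -0.882, -0.666, 0.16, 0, 0, -0.0745], [0.085, -0.882, -0.666, 0.16, 0, 0, -0.0745], [0.085, -0.882, -0.666, 0.16, 0, 0, -0.0745], [0.085, -0.882, -0.666, 0.16, 0, 0, -0.0745], [0.085, -0.882, -0.666, 0.16, 0, 0, -0.0745]]]'
python3 - <<'E'
from h import *
s=env.state();print(plan(s,(.478,.053,.007),np.deg2rad(-8.6)),s["time_s"])
c=env.read_camera("wrist");print(c["hand_eye"].round(3))
cv2.imwrite("pics/w1.png",c["color"])
E
```

```text
time_s: 1.62
tcp_pos: [0.4774, 0.0537, 0.1511]
orientation: [-0.001, 0.075, 0.997, 0.0]
ft_force: [-0.0, 0.9, 0.1]
gripper_width: 0.0849
grip_force: 0.0
(array([-0.0009, -0.0006,  0.1441]), array([ 0.   , -0.001, -0.   ])) 1.625
[[-0.001 -0.952 -0.306  0.079]
 [ 1.    -0.    -0.001 -0.001]
 [ 0.001 -0.306  0.952 -0.142]
 [ 0.     0.     0.     1.   ]]
```

View pics/w1.png

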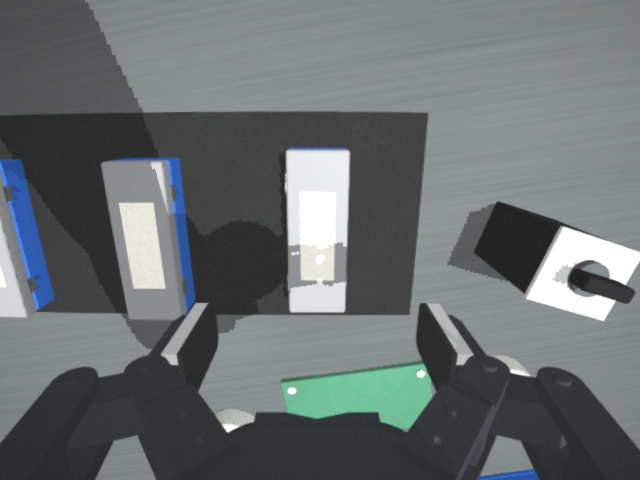

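The wrist view shows case 1 at px (318,230), square to the tool and centred between the fingers. The lid of case 2 is around (145,240). I'll check the positions with rays.

Scaled: 0.144 m / 0.5 = 0.288, 0.12 m / 0.5 = 0.24.

```bash
python3 - <<'E'
from h import *
s=env.state();c=env.read_camera("wrist")
T=np.eye(4);T[:3,:3]=rot(s).as_matrix();T[:3,3]=s["tcp_pos"];T=T@c["hand_eye"]
for q in([[287,150],[349,150],[346,312],[290,312]],[[103,164],[168,160],[184,319],[128,319]]):
    w=ray(c,q,.04,T)[:,:2];print(w.round(3).tolist(),w.mean(0).round(4),[np.linalg.norm(w[i]-w[i-1]).round(3) for i in range(4)])
print(s["ft_torque"])
E
python3 steer.py '[[[0.085, 0, 0, 0.12, 0, 0, 0], [0.085, 0, 0, 0.24, 0, 0, 0], [0.085, 0, 0, 0.288, 0, 0, 0], [0.085, 0, 0, 0.288, 0, 0, 0], [0.03, 0, 0, 0.288, 0, 0, 0], [0.03, 0, 0, 0.288, 0, 0, 0], [0.03, 0, 0, 0.288, 0, 0, 0], [0.03, 0, 0, 0.288, 0, 0, 0], [0.03, 0, 0, 0.288, 0, 0, 0], [0.03, 0, 0, 0.288, 0, 0, 0]]]'
```

```text
[[0.411, 0.041], [0.418, 0.085], [0.545, 0.067], [0.538, 0.021]] [0.4781 0.0535] [np.float64(0.129), np.float64(0.044), np.float64(0.129), np.float64(0.046)]
[[0.4, -0.092], [0.405, -0.044], [0.532, -0.067], [0.526, -0.114]] [ 0.4657 -0.0794] [np.float64(0.127), np.float64(0.048), np.float64(0.129), np.float64(0.048)]
[-0.00859624 -0.02634162 -0.01002157]
time_s: 2.98
tcp_pos: [0.4796, 0.054, 0.0091]
orientation: [0.002, 0.075, 0.997, 0.0]
ft_force: [-1.3, 0.9, 5.5]
gripper_width: 0.045
grip_force: 62.7
```

Scaled: -0.13 m / 0.5 = -0.26, -0.06 m / 0.5 = -0.12, 0.45 rad / 2 = 0.225.

```bash
T='from h import *;s=env.state();r=rot(s);print("TORQUE tool",r.inv().apply(s["ft_torque"]).round(3),"F",s["ft_force"].round(2),s["gripper_width"],s["time_s"])'
python3 steer.py '[[[0.03, 0, 0, -0.12, 0, 0, 0], [0.03, 0, 0, -0.26, 0, 0, 0], [0.03, 0, 0, -0.26, 0, 0.09, 0], [0.03, 0, 0, -0.26, 0, 0.18, 0], [0.03, 0, 0, -0.26, 0, 0.225, 0], [0.03, 0, 0, -0.26, 0, 0.225, 0], [0.03, 0, 0, -0.26, 0, 0.225, 0], [0.03, 0, 0, -0.26, 0, 0.15, 0], [0.03, 0, 0, -0.26, 0, 0.075, 0], [0.03, 0, 0, -0.26, 0, 0, 0], [0.03, 0, 0, -0.26, 0, 0, 0], [0.03, 0, 0, -0.26, 0, 0, 0]]]'; python3 -c "$T"
python3 steer.py '[[[0.03, 0, 0, 0, 0, -0.09, 0], [0.03, 0, 0, 0, 0, -0.18, 0], [0.03, 0, 0, 0, 0, -0.225, 0], [0.03, 0, 0, 0, 0, -0.225, 0], [0.03, 0, 0, 0, 0, -0.225, 0], [0.03, 0, 0, 0, 0, -0.15, 0], [0.03, 0, 0, 0, 0, -0.075, 0], [0.03, 0, 0, 0, 0, 0, 0], [0.03, 0, 0, 0, 0, 0, 0], [0.03, 0, 0, 0, 0, 0, 0]]]'; python3 -c "$T"
```

```text
time_s: 4.47
tcp_pos: [0.4782, 0.0539, 0.1385]
orientation: [0.001, 0.075, 0.997, 0.0]
ft_force: [-0.0, 0.1, -3.0]
gripper_width: 0.045
grip_force: 65.2
TORQUE tool [-0.039 -0.149 -0.036] F [-0.02  0.06 -2.98] 0.04502875443145912 4.475
time_s: 5.72
tcp_pos: [0.479, 0.0535, 0.137]
orientation: [0.001, 0.075, 0.997, -0.0]
ft_force: [-0.6, -0.1, -2.8]
gripper_width: 0.0453
grip_force: 65.2
TORQUE tool [0.026 0.055 0.021] F [-0.59 -0.08 -2.8 ] 0.04525034201400339 5.725
```

Scaled: 0.45 rad / 2 = 0.225.

```bash
T='from h import *;s=env.state();r=rot(s);print("TORQUE tool",r.inv().apply(s["ft_torque"]).round(3),"F",s["ft_force"].round(2),s["gripper_width"],s["time_s"])'
python3 steer.py '[[[0.03, 0, 0, 0, 0, 0, 0], [0.03, 0, 0, 0, 0, 0, 0], [0.03, 0, 0, 0, 0, 0, 0]]]' >/dev/null; python3 -c "$T"
python3 steer.py '[[[0.03, 0, 0, 0, 0, 0, 0], [0.03, 0, 0, 0, 0, 0, 0]]]' >/dev/null; python3 -c "$T"
python3 steer.py '[[[0.03, 0, 0, 0, 0, 0.09, 0], [0.03, 0, 0, 0, 0, 0.18, 0], [0.03, 0, 0, 0, 0, 0.225, 0], [0.03, 0, 0, 0, 0, 0.225, 0], [0.03, 0, 0, 0, 0, 0.225, 0], [0.03, 0, 0, 0, 0, 0.15, 0], [0.03, 0, 0, 0, 0, 0.075, 0], [0.03, 0, 0, 0, 0, 0, 0], [0.03, 0, 0, 0, 0, 0, 0], [0.03, 0, 0, 0, 0, 0, 0], [0.03, 0, 0, 0, 0, 0, 0], [0.03, 0, 0, 0, 0, 0, 0]]]'>/dev/null; python3 -c "$T"
python3 steer.py '[[[0.03, 0, 0, 0, 0, 0, 0], [0.03, 0, 0, 0, 0, 0, 0]]]' >/dev/null; python3 -c "$T"
```

```text
TORQUE tool [-0.015 -0.019  0.017] F [-0.14  0.12 -5.  ] 0.04466322253236475 6.1
TORQUE tool [-0.035 -0.04   0.019] F [-0.03 -0.23 -3.16] 0.045185136825741656 6.35
TORQUE tool [ 0.075  0.018 -0.009] F [-0.64  0.23 -4.58] 0.04540158038779769 7.85
TORQUE tool [0.044 0.045 0.029] F [ 0.39 -0.79 -3.99] 0.045002299356563 8.1
```

Scaled: -0.36 rad / 2 = -0.18.

```bash
cat > t.py <<'E'
from h import *
a=[]
for i in range(12):
    env.read_camera("wrist");s=env.state();a.append(np.r_[rot(s).inv().apply(s["ft_torque"]),s["ft_force"][2],s["tau"][[3,4,5]]])
a=np.array(a);print("AVG",a.mean(0).round(3),"sem",(a.std(0)/12**.5).round(3),s["time_s"])
E
python3 t.py
python3 steer.py '[[[0.03, 0, 0, 0, 0, -0.09, 0], [0.03, 0, 0, 0, 0, -0.18, 0], [0.03, 0, 0, 0, 0, -0.225, 0], [0.03, 0, 0, 0, 0, -0.225, 0], [0.03, 0, 0, 0, 0, -0.225, 0], [0.03, 0, 0, 0, 0, -0.15, 0], [0.03, 0, 0, 0, 0, -0.075, 0], [0.03, 0, 0, 0, 0, 0, 0], [0.03, 0, 0, 0, 0, 0, 0], [0.03, 0, 0, 0, 0, 0, 0]]]'>/dev/null; python3 t.py
```

```text
AVG [ 1.400e-02  1.000e-03  8.000e-03 -3.943e+00  1.000e-03  1.000e-03
 -0.000e+00] sem [0.005 0.01  0.009 0.131 0.    0.    0.   ] 8.7
AVG [ 6.00e-03  2.00e-02  5.00e-03 -4.03e+00 -5.20e-02 -5.00e-03  1.00e-03] sem [0.008 0.013 0.006 0.128 0.021 0.002 0.   ] 10.55
```

Scaled: 0.13 m / 0.5 = 0.26, 0.11 m / 0.5 = 0.22, 0.024 rad / 2 = 0.012.

```bash
python3 steer.py '[[[0.03, 0, 0, 0.12, 0, 0, 0], [0.03, 0, 0, 0.22, 0, 0, 0], [0.03, 0, 0, 0.26, 0, 0, 0], [0.03, 0, 0, 0.26, 0, 0, 0], [0.085, 0, 0, 0.26, 0, 0, 0], [0.085, 0, 0, 0.26, 0, 0, 0], [0.085, 0, 0, 0.26, 0, 0, 0], [0.085, 0, 0, 0.26, 0, 0, 0], [0.085, 0, 0, 0.14, 0, 0, 0], [0.085, 0, 0, 0.04, 0, 0, 0], [0.085, -0.008, -0.12, 0.04, 0, 0, 0.006], [0.085, -0.016, -0.24, 0.04, 0, 0, 0.012]]]'
python3 steer.py '[[[0.085, 0, -0.024, 0, 0, 0, 0], [0.085, 0, -0.024, 0, 0, 0, 0], [0.085, 0, -0.024, 0, 0, 0, 0]]]'
python3 - <<'E'
from h import *
s=env.state();c=env.read_camera("wrist");cv2.imwrite("pics/w2.png",c["color"]);print(plan(s,(.466,-.079,.007),np.deg2rad(-10)))
c=env.read_camera("top")
print(blobs(c,c["color"].max(2)>110,(298,247,330,302),.040))
E
```

```text
time_s: 12.05
tcp_pos: [0.469, -0.067, 0.1185]
orientation: [0.002, 0.086, 0.996, -0.0]
ft_force: [1.0, -0.4, 0.3]
gripper_width: 0.0848
grip_force: 0.0
time_s: 12.42
tcp_pos: [0.4659, -0.0769, 0.1171]
orientation: [-0.0, 0.086, 0.996, 0.0]
ft_force: [0.2, 0.0, -0.7]
gripper_width: 0.0851
grip_force: 0.0
(array([-0.0005, -0.0021,  0.1101]), array([ 0.001, -0.   ,  0.002]))
[(476, 53, 129, 47, -8.8)]
```

View pics/w2.png

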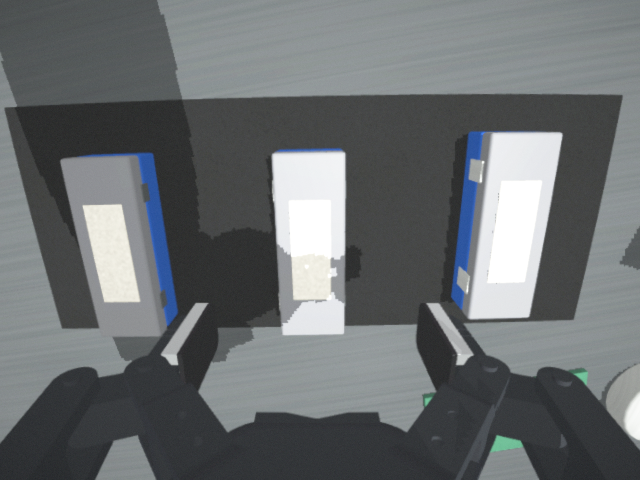

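Case 1 is back flat, at right around px (515,225). Case 2 sits between the fingers at about (311,243), and case 3's lid is around (115,245). I'll grasp case 2 and shake it.

Scaled: 0.11 m / 0.5 = 0.22, 0.06 m / 0.5 = 0.12.

```bash
python3 - <<'E'
from h import *
s=env.state();c=env.read_camera("wrist")
T=np.eye(4);T[:3,:3]=rot(s).as_matrix();T[:3,3]=s["tcp_pos"];T=T@c["hand_eye"]
for q in([[273,152],[345,151],[344,334],[283,334]],[[62,158],[137,155],[165,335],[100,335]]):
    w=ray(c,q,.04,T)[:,:2];e=w[3]-w[0]+w[2]-w[1];print(w.mean(0).round(4),np.rad2deg(np.arctan2(e[1],e[0])).round(1),[np.linalg.norm(w[i]-w[i-1]).round(3) for i in range(4)])
E
python3 steer.py '[[[0.085, 0, -0.004, 0.12, 0, 0, 0], [0.085, 0, -0.004, 0.22, 0, 0, 0], [0.085, 0, -0.004, 0.22, 0, 0, 0], [0.03, 0, -0.004, 0.22, 0, 0, 0], [0.03, 0, -0.004, 0.22, 0, 0, 0], [0.03, 0, -0.004, 0.22, 0, 0, 0], [0.03, 0, -0.004, 0.22, 0, 0, 0], [0.03, 0, -0.004, 0.22, 0, 0, 0]]]'
python3 steer.py '[[[0.03, 0, 0, -0.12, 0, 0, 0], [0.03, 0, 0, -0.26, 0, 0, 0], [0.03, 0, 0, -0.26, 0, 0.09, 0], [0.03, 0, 0, -0.26, 0, 0.18, 0], [0.03, 0, 0, -0.26, 0, 0.225, 0], [0.03, 0, 0, -0.26, 0, 0.225, 0], [0.03, 0, 0, -0.26, 0, 0.225, 0], [0.03, 0, 0, -0.26, 0, 0.15, 0], [0.03, 0, 0, -0.26, 0, 0.075, 0], [0.03, 0, 0, -0.26, 0, 0, 0], [0.03, 0, 0, -0.26, 0, 0, 0], [0.03, 0, 0, -0.26, 0, 0, 0]]]'
python3 t.py
python3 steer.py '[[[0.03, 0, 0, 0, 0, -0.09, 0], [0.03, 0, 0, 0, 0, -0.18, 0], [0.03, 0, 0, 0, 0, -0.225, 0], [0.03, 0, 0, 0, 0, -0.225, 0], [0.03, 0, 0, 0, 0, -0.225, 0], [0.03, 0, 0, 0, 0, -0.15, 0], [0.03, 0, 0, 0, 0, -0.075, 0], [0.03, 0, 0, 0, 0, 0, 0], [0.03, 0, 0, 0, 0, 0, 0], [0.03, 0, 0, 0, 0, 0, 0]]]'; python3 t.py
```

```text
[ 0.4651 -0.0817] -8.8 [np.float64(0.128), np.float64(0.044), np.float64(0.129), np.float64(0.044)]
[ 0.4444 -0.2123] -9.8 [np.float64(0.128), np.float64(0.049), np.float64(0.129), np.float64(0.049)]
time_s: 13.58
tcp_pos: [0.4679, -0.0805, 0.0096]
orientation: [0.003, 0.087, 0.996, -0.0]
ft_force: [0.6, -0.8, 5.3]
gripper_width: 0.0454
grip_force: 62.4
time_s: 15.08
tcp_pos: [0.4662, -0.0801, 0.1386]
orientation: [0.001, 0.087, 0.996, -0.0]
ft_force: [0.9, -0.6, -3.0]
gripper_width: 0.0452
grip_force: 64.8
AVG [ 1.000e-03  0.000e+00  1.400e-02 -3.741e+00  3.200e-02 -2.000e-03
 -0.000e+00] sem [0.007 0.005 0.01  0.116 0.024 0.    0.   ] 15.675
time_s: 16.92
tcp_pos: [0.4664, -0.0801, 0.137]
orientation: [0.001, 0.087, 0.996, -0.0]
ft_force: [-0.2, -0.2, -3.5]
gripper_width: 0.0451
grip_force: 64.7
AVG [-8.000e-03 -2.700e-02  5.000e-03 -3.587e+00 -1.800e-02 -2.000e-03
  0.000e+00] sem [0.007 0.007 0.006 0.077 0.02  0.    0.   ] 17.525
```

Case 2 is quiet: its moment changed by only 0.03 Nm, where a loose ball would give about 0.14. I'll lay it back and go to case 3.

Scaled: 0.13 m / 0.5 = 0.26, -0.12 m / 0.5 = -0.24.

```bash
python3 steer.py '[[[0.03, 0, 0, 0.12, 0, 0, 0], [0.03, 0, 0, 0.22, 0, 0, 0], [0.03, 0, 0, 0.26, 0, 0, 0], [0.03, 0, 0, 0.26, 0, 0, 0], [0.085, 0, 0, 0.26, 0, 0, 0], [0.085, 0, 0, 0.26, 0, 0, 0], [0.085, 0, 0, 0.26, 0, 0, 0], [0.085, 0, 0, 0.26, 0, 0, 0], [0.085, 0, 0, 0.14, 0, 0, 0], [0.085, 0, 0, 0.04, 0, 0, 0], [0.085, -0.002, -0.12, 0.04, 0, 0, 0], [0.085, -0.004, -0.24, 0.04, 0, 0, 0]]]'
python3 steer.py '[[[0.085, 0, -0.03, 0, 0, 0, 0], [0.085, 0, -0.03, 0, 0, 0, 0], [0.085, 0, -0.03, 0, 0, 0, 0]]]'
python3 - <<'E'
from h import *
s=env.state();c=env.read_camera("wrist");cv2.imwrite("pics/w3.png",c["color"]);print(plan(s,(.4445,-.213,.007),np.deg2rad(-9.8)))
E
```

```text
time_s: 19.02
tcp_pos: [0.4478, -0.1996, 0.1186]
orientation: [0.002, 0.085, 0.996, -0.001]
ft_force: [0.2, 0.2, -0.1]
gripper_width: 0.0851
grip_force: 0.0
time_s: 19.4
tcp_pos: [0.444, -0.212, 0.117]
orientation: [-0.0, 0.086, 0.996, 0.001]
ft_force: [-0.2, 0.1, -0.0]
gripper_width: 0.0851
grip_force: 0.0
(array([-0.0008, -0.001 ,  0.11  ]), array([ 0.001, -0.001, -0.002]))
```

View pics/w3.png

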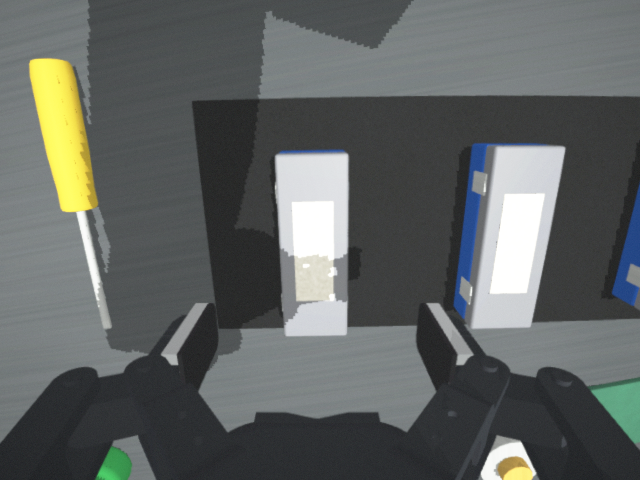

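Case 3 sits between the fingers at px (314,243). Case 2 is flat at right, around (512,235). I'll grasp case 3 and shake it.

Scaled: 0.11 m / 0.5 = 0.22, 0.06 m / 0.5 = 0.12.

```bash
python3 steer.py '[[[0.085, 0, -0.002, 0.12, 0, 0, 0], [0.085, 0, -0.002, 0.22, 0, 0, 0], [0.085, 0, -0.002, 0.22, 0, 0, 0], [0.03, 0, -0.002, 0.22, 0, 0, 0], [0.03, 0, -0.002, 0.22, 0, 0, 0], [0.03, 0, -0.002, 0.22, 0, 0, 0], [0.03, 0, -0.002, 0.22, 0, 0, 0], [0.03, 0, -0.002, 0.22, 0, 0, 0]]]'
python3 steer.py '[[[0.03, 0, 0, -0.12, 0, 0, 0], [0.03, 0, 0, -0.26, 0, 0, 0], [0.03, 0, 0, -0.26, 0, 0.09, 0], [0.03, 0, 0, -0.26, 0, 0.18, 0], [0.03, 0, 0, -0.26, 0, 0.225, 0], [0.03, 0, 0, -0.26, 0, 0.225, 0], [0.03, 0, 0, -0.26, 0, 0.225, 0], [0.03, 0, 0, -0.26, 0, 0.15, 0], [0.03, 0, 0, -0.26, 0, 0.075, 0], [0.03, 0, 0, -0.26, 0, 0, 0], [0.03, 0, 0, -0.26, 0, 0, 0], [0.03, 0, 0, -0.26, 0, 0, 0]]]'
python3 t.py
python3 steer.py '[[[0.03, 0, 0, 0, 0, -0.09, 0], [0.03, 0, 0, 0, 0, -0.18, 0], [0.03, 0, 0, 0, 0, -0.225, 0], [0.03, 0, 0, 0, 0, -0.225, 0], [0.03, 0, 0, 0, 0, -0.225, 0], [0.03, 0, 0, 0, 0, -0.15, 0], [0.03, 0, 0, 0, 0, -0.075, 0], [0.03, 0, 0, 0, 0, 0, 0], [0.03, 0, 0, 0, 0, 0, 0], [0.03, 0, 0, 0, 0, 0, 0]]]'; python3 t.py
```

```text
time_s: 20.45
tcp_pos: [0.4462, -0.2149, 0.0097]
orientation: [0.002, 0.087, 0.996, -0.0]
ft_force: [0.6, 1.6, 5.8]
gripper_width: 0.0451
grip_force: 62.1
time_s: 21.95
tcp_pos: [0.4442, -0.2146, 0.1387]
orientation: [0.001, 0.087, 0.996, -0.0]
ft_force: [0.9, -0.1, -3.2]
gripper_width: 0.0453
grip_force: 65.0
AVG [-1.000e-03 -9.000e-03 -1.200e-02 -3.293e+00  5.400e-02 -6.000e-03
  1.000e-03] sem [0.008 0.008 0.011 0.173 0.024 0.001 0.   ] 22.55
time_s: 23.8
tcp_pos: [0.4448, -0.2143, 0.137]
orientation: [0.001, 0.086, 0.996, -0.0]
ft_force: [-0.2, 0.3, -3.9]
gripper_width: 0.0453
grip_force: 65.1
AVG [-1.900e-02  5.000e-03  3.000e-03 -3.728e+00 -5.000e-02  4.000e-03
 -0.000e+00] sem [0.007 0.008 0.009 0.145 0.02  0.002 0.   ] 24.4
```

No case shows a clear shift. I'll check what actually happens while the case is tipped.

Scaled: 0.5 rad / 2 = 0.25.

```bash
python3 steer.py '[[[0.03, 0, 0, 0, 0, 0.09, 0], [0.03, 0, 0, 0, 0, 0.18, 0], [0.03, 0, 0, 0, 0, 0.25, 0], [0.03, 0, 0, 0, 0, 0.25, 0], [0.03, 0, 0, 0, 0, 0.25, 0], [0.03, 0, 0, 0, 0, 0.25, 0]]]'; python3 t.py; python3 - <<'E'
from h import *
c=env.read_camera("side")["color"][190:390,220:460];cv2.imwrite("pics/s3.png",cv2.resize(c,None,fx=3,fy=3)[:600,:720])
E
```

```text
time_s: 25.15
tcp_pos: [0.4436, -0.2143, 0.1389]
orientation: [-0.245, 0.084, 0.966, 0.021]
ft_force: [0.0, 0.3, -3.3]
gripper_width: 0.045
grip_force: 65.4
AVG [-0.013 -0.76   0.023 -3.377  4.911 -0.431  0.   ] sem [0.01  0.008 0.008 0.08  0.012 0.001 0.   ] 25.75
```

View pics/s3.png

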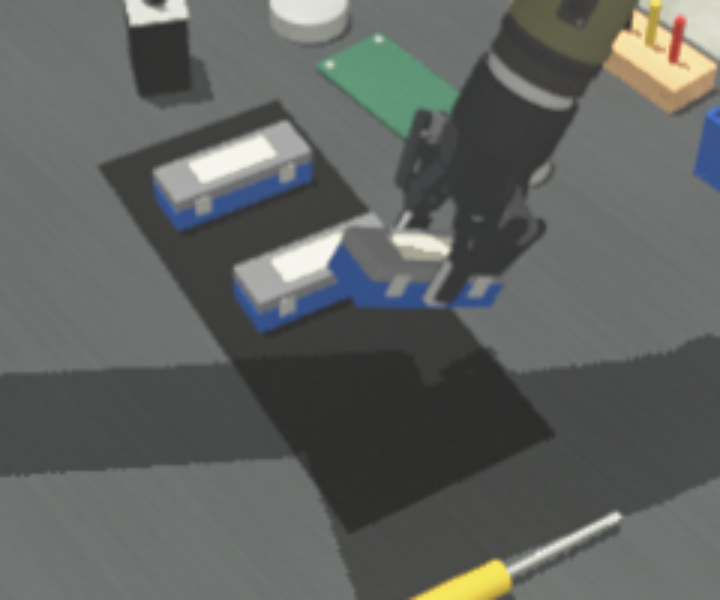

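The side view shows case 3 tipped along with the tool, so the grip isn't slipping. The earlier tips may have been too short for the ball, so I'll level it after this longer hold and then tip it longer and steeper the other way.

Scaled: -0.5 rad / 2 = -0.25.

```bash
python3 steer.py '[[[0.03, 0, 0, 0, 0, -0.085, 0], [0.03, 0, 0, 0, 0, -0.17, 0], [0.03, 0, 0, 0, 0, -0.25, 0], [0.03, 0, 0, 0, 0, -0.25, 0], [0.03, 0, 0, 0, 0, -0.25, 0]]]' >/dev/null; python3 t.py
python3 steer.py '[[[0.03, 0, 0, 0, 0, -0.09, 0], [0.03, 0, 0, 0, 0, -0.18, 0], [0.03, 0, 0, 0, 0, -0.27, 0], [0.03, 0, 0, 0, 0, -0.35, 0], [0.03, 0, 0, 0, 0, -0.35, 0], [0.03, 0, 0, 0, 0, -0.35, 0], [0.03, 0, 0, 0, 0, -0.35, 0], [0.03, 0, 0, 0, 0, -0.35, 0], [0.03, 0, 0, 0, 0, -0.35, 0], [0.03, 0, 0, 0, 0, -0.35, 0], [0.03, 0, 0, 0, 0, -0.35, 0]]]'
python3 steer.py '[[[0.03, 0, 0, 0, 0, 0.09, 0], [0.03, 0, 0, 0, 0, 0.18, 0], [0.03, 0, 0, 0, 0, 0.27, 0], [0.03, 0, 0, 0, 0, 0.35, 0], [0.03, 0, 0, 0, 0, 0.35, 0], [0.03, 0, 0, 0, 0, 0.35, 0]]]';python3 t.py
```

```text
AVG [ 1.000e-02 -9.000e-03 -3.000e-03 -3.579e+00  5.800e-02 -6.000e-03
  1.000e-03] sem [0.01  0.008 0.008 0.114 0.028 0.001 0.   ] 27.025
time_s: 28.4
tcp_pos: [0.444, -0.2142, 0.1372]
orientation: [0.341, 0.082, 0.936, -0.03]
ft_force: [-0.1, -0.4, -3.7]
gripper_width: 0.0451
grip_force: 66.1
time_s: 29.15
tcp_pos: [0.4436, -0.214, 0.1365]
orientation: [0.001, 0.087, 0.996, 0.0]
ft_force: [-0.8, -0.4, -3.9]
gripper_width: 0.0452
grip_force: 66.1
AVG [ 0.000e+00  5.000e-03  5.000e-03 -3.402e+00 -5.700e-02  6.000e-03
 -1.000e-03] sem [0.004 0.007 0.007 0.102 0.023 0.002 0.   ] 29.75
```

Case 3 is quiet even with long tips. Case 2 had the only shift in the right direction, so its tips were probably too short. I'll lay case 3 back and retest case 2 with long, steep tips.

Scaled: 0.13 m / 0.5 = 0.26, 0.11 m / 0.5 = 0.22.

```bash
python3 steer.py '[[[0.03, 0, 0, 0.12, 0, 0, 0], [0.03, 0, 0, 0.22, 0, 0, 0], [0.03, 0, 0, 0.26, 0, 0, 0], [0.03, 0, 0, 0.26, 0, 0, 0], [0.085, 0, 0, 0.26, 0, 0, 0], [0.085, 0, 0, 0.26, 0, 0, 0], [0.085, 0, 0, 0.26, 0, 0, 0], [0.085, 0, 0, 0.26, 0, 0, 0], [0.085, 0, 0, 0.14, 0, 0, 0], [0.085, 0, 0, 0.06, 0, 0, 0], [0.085, 0.002, 0.12, 0.06, 0, 0, 0], [0.085, 0.004, 0.24, 0.06, 0, 0, 0]]]'
python3 steer.py '[[[0.085, 0, 0.032, 0, 0, 0, 0], [0.085, 0, 0.032, 0, 0, 0, 0], [0.085, 0, 0.032, 0.1, 0, 0, 0], [0.085, 0, 0.032, 0.2, 0, 0, 0], [0.085, 0, 0.032, 0.2, 0, 0, 0], [0.03, 0, 0.032, 0.2, 0, 0, 0], [0.03, 0, 0.032, 0.2, 0, 0, 0], [0.03, 0, 0.032, 0.2, 0, 0, 0], [0.03, 0, 0.032, 0.2, 0, 0, 0], [0.03, 0, 0.032, 0.2, 0, 0, 0]]]'
python3 steer.py '[[[0.03, 0, 0, -0.12, 0, 0, 0], [0.03, 0, 0, -0.26, 0, 0, 0], [0.03, 0, 0, -0.26, 0, 0.09, 0], [0.03, 0, 0, -0.26, 0, 0.18, 0], [0.03, 0, 0, -0.26, 0, 0.27, 0], [0.03, 0, 0, -0.26, 0, 0.35, 0], [0.03, 0, 0, -0.26, 0, 0.35, 0], [0.03, 0, 0, -0.26, 0, 0.35, 0], [0.03, 0, 0, -0.26, 0, 0.35, 0], [0.03, 0, 0, -0.26, 0, 0.35, 0], [0.03, 0, 0, -0.26, 0, 0.35, 0], [0.03, 0, 0, -0.26, 0, 0.35, 0]]]'
python3 steer.py '[[[0.03, 0, 0, 0, 0, -0.09, 0], [0.03, 0, 0, 0, 0, -0.18, 0], [0.03, 0, 0, 0, 0, -0.27, 0], [0.03, 0, 0, 0, 0, -0.35, 0], [0.03, 0, 0, 0, 0, -0.35, 0], [0.03, 0, 0, 0, 0, -0.35, 0]]]'>/dev/null
python3 t.py
python3 steer.py '[[[0.03, 0, 0, 0, 0, -0.09, 0], [0.03, 0, 0, 0, 0, -0.18, 0], [0.03, 0, 0, 0, 0, -0.27, 0], [0.03, 0, 0, 0, 0, -0.35, 0], [0.03, 0, 0, 0, 0, -0.35, 0], [0.03, 0, 0, 0, 0, -0.35, 0], [0.03, 0, 0, 0, 0, -0.35, 0], [0.03, 0, 0, 0, 0, -0.35, 0], [0.03, 0, 0, 0, 0, -0.35, 0], [0.03, 0, 0, 0, 0, -0.35, 0]]]'>/dev/null
python3 steer.py '[[[0.03, 0, 0, 0, 0, 0.09, 0], [0.03, 0, 0, 0, 0, 0.18, 0], [0.03, 0, 0, 0, 0, 0.27, 0], [0.03, 0, 0, 0, 0, 0.35, 0], [0.03, 0, 0, 0, 0, 0.35, 0], [0.03, 0, 0, 0, 0, 0.35, 0]]]';python3 t.py
```

```text
time_s: 31.25
tcp_pos: [0.4638, -0.0952, 0.1084]
orientation: [0.001, 0.088, 0.996, -0.0]
ft_force: [1.4, 0.2, 0.2]
gripper_width: 0.0848
grip_force: 0.0
time_s: 32.5
tcp_pos: [0.4677, -0.0806, 0.0094]
orientation: [0.002, 0.087, 0.996, -0.0]
ft_force: [0.3, -1.1, 6.1]
gripper_width: 0.0452
grip_force: 62.2
time_s: 34.0
tcp_pos: [0.4655, -0.08, 0.138]
orientation: [-0.341, 0.082, 0.936, 0.03]
ft_force: [-0.1, 0.1, -4.1]
gripper_width: 0.0448
grip_force: 65.2
AVG [ 2.000e-03  6.000e-03 -7.000e-03 -3.914e+00  5.000e-02 -3.000e-03
 -0.000e+00] sem [0.007 0.008 0.011 0.173 0.028 0.    0.   ] 35.35
time_s: 37.35
tcp_pos: [0.4655, -0.0799, 0.1365]
orientation: [0.001, 0.087, 0.996, -0.0]
ft_force: [0.6, 0.3, -4.6]
gripper_width: 0.0453
grip_force: 65.3
AVG [ 2.000e-02 -3.100e-02 -1.000e-03 -3.571e+00 -1.600e-02 -3.000e-03
 -0.000e+00] sem [0.008 0.006 0.007 0.111 0.024 0.    0.   ] 37.95
```

Case 2's shift is still only about 0.035 Nm. Case 1 has had short tips only, so I'll lay case 2 back and test case 1 with long tips.

Scaled: 0.13 m / 0.5 = 0.26, 0.011 m / 0.5 = 0.022, -0.024 rad / 2 = -0.012.

```bash
python3 steer.py '[[[0.03, 0, 0, 0.12, 0, 0, 0], [0.03, 0, 0, 0.22, 0, 0, 0], [0.03, 0, 0, 0.26, 0, 0, 0], [0.03, 0, 0, 0.26, 0, 0, 0], [0.085, 0, 0, 0.26, 0, 0, 0], [0.085, 0, 0, 0.26, 0, 0, 0], [0.085, 0, 0, 0.26, 0, 0, 0], [0.085, 0, 0, 0.26, 0, 0, 0], [0.085, 0, 0, 0.14, 0, 0, 0], [0.085, 0, 0, 0.06, 0, 0, 0], [0.085, 0.012, 0.12, 0.06, 0, 0, -0.006], [0.085, 0.022, 0.24, 0.06, 0, 0, -0.012]]]'
python3 steer.py '[[[0.085, 0, 0.028, 0, 0, 0, 0], [0.085, 0, 0.028, 0, 0, 0, 0], [0.085, 0, 0.028, 0.1, 0, 0, 0], [0.085, 0, 0.028, 0.2, 0, 0, 0], [0.085, 0, 0.028, 0.2, 0, 0, 0], [0.03, 0, 0.028, 0.2, 0, 0, 0], [0.03, 0, 0.028, 0.2, 0, 0, 0], [0.03, 0, 0.028, 0.2, 0, 0, 0], [0.03, 0, 0.028, 0.2, 0, 0, 0], [0.03, 0, 0.028, 0.2, 0, 0, 0]]]'
python3 steer.py '[[[0.03, 0, 0, -0.12, 0, 0, 0], [0.03, 0, 0, -0.26, 0, 0, 0], [0.03, 0, 0, -0.26, 0, 0.09, 0], [0.03, 0, 0, -0.26, 0, 0.18, 0], [0.03, 0, 0, -0.26, 0, 0.27, 0], [0.03, 0, 0, -0.26, 0, 0.35, 0], [0.03, 0, 0, -0.26, 0, 0.35, 0], [0.03, 0, 0, -0.26, 0, 0.35, 0], [0.03, 0, 0, -0.26, 0, 0.35, 0], [0.03, 0, 0, -0.26, 0, 0.35, 0], [0.03, 0, 0, -0.26, 0, 0.35, 0], [0.03, 0, 0, -0.26, 0, 0.35, 0]]]'
python3 steer.py '[[[0.03, 0, 0, 0, 0, -0.09, 0], [0.03, 0, 0, 0, 0, -0.18, 0], [0.03, 0, 0, 0, 0, -0.27, 0], [0.03, 0, 0, 0, 0, -0.35, 0], [0.03, 0, 0, 0, 0, -0.35, 0], [0.03, 0, 0, 0, 0, -0.35, 0]]]'>/dev/null
python3 t.py
python3 steer.py '[[[0.03, 0, 0, 0, 0, -0.09, 0], [0.03, 0, 0, 0, 0, -0.18, 0], [0.03, 0, 0, 0, 0, -0.27, 0], [0.03, 0, 0, 0, 0, -0.35, 0], [0.03, 0, 0, 0, 0, -0.35, 0], [0.03, 0, 0, 0, 0, -0.35, 0], [0.03, 0, 0, 0, 0, -0.35, 0], [0.03, 0, 0, 0, 0, -0.35, 0], [0.03, 0, 0, 0, 0, -0.35, 0], [0.03, 0, 0, 0, 0, -0.35, 0]]]'>/dev/null
python3 steer.py '[[[0.03, 0, 0, 0, 0, 0.09, 0], [0.03, 0, 0, 0, 0, 0.18, 0], [0.03, 0, 0, 0, 0, 0.27, 0], [0.03, 0, 0, 0, 0, 0.35, 0], [0.03, 0, 0, 0, 0, 0.35, 0], [0.03, 0, 0, 0, 0, 0.35, 0]]]';python3 t.py
```

```text
time_s: 39.45
tcp_pos: [0.4765, 0.0408, 0.1084]
orientation: [0.001, 0.076, 0.997, 0.0]
ft_force: [0.8, 0.4, 0.1]
gripper_width: 0.0854
grip_force: 0.0
time_s: 40.7
tcp_pos: [0.4796, 0.0537, 0.0094]
orientation: [0.002, 0.075, 0.997, -0.0]
ft_force: [-0.2, -1.5, 6.1]
gripper_width: 0.0454
grip_force: 62.7
time_s: 42.2
tcp_pos: [0.4775, 0.054, 0.138]
orientation: [-0.341, 0.07, 0.937, 0.026]
ft_force: [-0.6, -0.1, -3.8]
gripper_width: 0.0452
grip_force: 66.8
AVG [ 1.700e-02 -1.200e-02  6.000e-03 -3.887e+00  7.400e-02  8.000e-03
 -1.000e-03] sem [0.009 0.015 0.008 0.12  0.03  0.001 0.   ] 43.55
time_s: 45.55
tcp_pos: [0.4772, 0.0538, 0.1366]
orientation: [0.0, 0.075, 0.997, -0.0]
ft_force: [-1.2, 0.3, -4.2]
gripper_width: 0.0449
grip_force: 67.2
AVG [ 3.000e-03  6.000e-03 -2.000e-03 -3.926e+00 -4.900e-02 -4.000e-03
  1.000e-03] sem [0.007 0.013 0.006 0.141 0.024 0.002 0.   ] 46.15
```

Only case 2 shifts in the direction a ball would: +0.03 Nm twice, against −0.015 for cases 1 and 3. As a cross-check I'll read the moment while tipped, when the ball must sit at the end. Case 3 gave −0.76 at +0.5 rad; now case 1.

Units first: shifts go in shares of 0.5 m and turns go in shares of 2 rad. So 0.5 rad / 2 = 0.25.

```bash
python3 steer.py '[[[0.03, 0, 0, 0, 0, 0.09, 0], [0.03, 0, 0, 0, 0, 0.18, 0], [0.03, 0, 0, 0, 0, 0.25, 0], [0.03, 0, 0, 0, 0, 0.25, 0], [0.03, 0, 0, 0, 0, 0.25, 0], [0.03, 0, 0, 0, 0, 0.25, 0]]]'; python3 t.py
```

```text
time_s: 46.9
tcp_pos: [0.4772, 0.0541, 0.1388]
orientation: [-0.245, 0.072, 0.967, 0.019]
ft_force: [0.7, -0.5, -3.9]
gripper_width: 0.045
grip_force: 67.2
AVG [ 0.006 -0.815  0.007 -3.768  4.988  0.416  0.   ] sem [0.008 0.012 0.009 0.125 0.012 0.001 0.   ] 47.5
```

Scaled: 0.13 m / 0.5 = 0.26, 0.11 m / 0.5 = 0.22, -0.5 rad / 2 = -0.25.

```bash
python3 steer.py '[[[0.03, 0, 0, 0, 0, -0.085, 0], [0.03, 0, 0, 0, 0, -0.17, 0], [0.03, 0, 0, 0, 0, -0.25, 0], [0.03, 0, 0, 0.12, 0, -0.25, 0], [0.03, 0, 0, 0.22, 0, -0.25, 0], [0.03, 0, 0, 0.26, 0, -0.25, 0], [0.03, 0, 0, 0.26, 0, -0.25, 0], [0.085, 0, 0, 0.26, 0, -0.25, 0], [0.085, 0, 0, 0.26, 0, -0.25, 0], [0.085, 0, 0, 0.26, 0, -0.25, 0]]]'
```

```text
time_s: 48.75
tcp_pos: [0.4177, 0.0634, 0.0242]
orientation: [0.001, 0.075, 0.997, 0.0]
ft_force: [0.3, 0.3, 0.2]
gripper_width: 0.0849
grip_force: 0.0
```

That lowering ran along the tilted tool axis, so case 1 came down about 60 mm toward the robot. I'll raise the tool and look.

Scaled: -0.1 m / 0.5 = -0.2, -0.06 m / 0.5 = -0.12.

```bash
python3 steer.py '[[[0.085, 0, 0, -0.12, 0, 0, 0], [0.085, 0, 0, -0.2, 0, 0, 0], [0.085, 0, 0, -0.2, 0, 0, 0]]]'
python3 - <<'E'
from h import *
s=env.state();c=env.read_camera("wrist");a=c["color"]
b=env.read_camera("side")["color"][200:360,230:430]
cv2.imwrite("pics/s4.png",np.hstack([cv2.resize(a,(400,300)),cv2.resize(b,(375,300))]))
cv2.imwrite("/tmp/w.png",a);print(s["tcp_pos"],plan(s,(.466,-.080,.1),np.deg2rad(-9.9)))
E
```

```text
time_s: 49.12
tcp_pos: [0.4195, 0.0637, 0.1268]
orientation: [0.004, 0.075, 0.997, 0.001]
ft_force: [0.7, 0.6, -1.1]
gripper_width: 0.0849
grip_force: 0.0
[0.41950157 0.06374724 0.12679558] (array([-0.0672, -0.1353,  0.027 ]), array([0.003, 0.008, 0.023]))
```

View pics/s4.png

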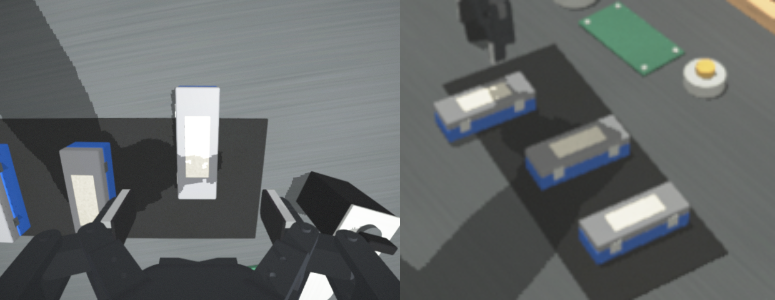

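Wrist crop: case 1 lies flat and lid up at about (197,143), with its near end over the mat edge at row 118. Its centre is about 31 mm inside the edge, which is allowed, so it can stay there. Next I'll regrasp case 2.

Scaled: -0.135 m / 0.5 = -0.27, 0.116 m / 0.5 = 0.232, 0.024 rad / 2 = 0.012.

```bash
python3 steer.py '[[[0.085, -0.138, -0.27, 0, 0, 0, 0.012], [0.085, -0.138, -0.27, 0, 0, 0, 0.012], [0.085, -0.138, -0.27, 0, 0, 0, 0.012], [0.085, -0.138, -0.27, 0, 0, 0, 0.012], [0.085, -0.138, -0.27, 0.12, 0, 0, 0.012], [0.085, -0.138, -0.27, 0.232, 0, 0, 0.012], [0.085, -0.138, -0.27, 0.232, 0, 0, 0.012], [0.03, -0.138, -0.27, 0.232, 0, 0, 0.012], [0.03, -0.138, -0.27, 0.232, 0, 0, 0.012], [0.03, -0.138, -0.27, 0.232, 0, 0, 0.012], [0.03, -0.138, -0.27, 0.232, 0, 0, 0.012], [0.03, -0.138, -0.27, 0.232, 0, 0, 0.012]]]'
python3 steer.py '[[[0.03, 0, 0, -0.12, 0, 0, 0], [0.03, 0, 0, -0.24, 0, 0, 0], [0.03, 0, 0, -0.26, 0, 0.09, 0], [0.03, 0, 0, -0.26, 0, 0.18, 0], [0.03, 0, 0, -0.26, 0, 0.25, 0], [0.03, 0, 0, -0.26, 0, 0.25, 0], [0.03, 0, 0, -0.26, 0, 0.25, 0], [0.03, 0, 0, -0.26, 0, 0.25, 0]]]';python3 t.py
```

```text
time_s: 50.72
tcp_pos: [0.4662, -0.0805, 0.0095]
orientation: [0.002, 0.087, 0.996, 0.0]
ft_force: [0.5, 1.5, 6.8]
gripper_width: 0.0448
grip_force: 62.7
time_s: 51.72
tcp_pos: [0.4634, -0.0804, 0.1389]
orientation: [-0.245, 0.084, 0.966, 0.021]
ft_force: [-0.2, 0.2, -2.7]
gripper_width: 0.0449
grip_force: 65.8
AVG [-7.000e-03 -7.560e-01 -1.000e-02 -3.502e+00  4.995e+00  1.000e-03
  1.000e-03] sem [0.008 0.01  0.012 0.126 0.01  0.    0.   ] 52.325
```

Scaled: -0.5 rad / 2 = -0.25.

```bash
python3 steer.py '[[[0.03, 0, 0, 0, 0, -0.09, 0], [0.03, 0, 0, 0, 0, -0.18, 0], [0.03, 0, 0, 0, 0, -0.25, 0], [0.03, 0, 0, 0, 0, -0.25, 0], [0.03, 0, 0, 0, 0, -0.25, 0]]]' >/dev/null;python3 t.py
python3 steer.py '[[[0.03, 0, 0, 0, 0, -0.09, 0], [0.03, 0, 0, 0, 0, -0.18, 0], [0.03, 0, 0, 0, 0, -0.27, 0], [0.03, 0, 0, 0, 0, -0.35, 0], [0.03, 0, 0, 0, 0, -0.35, 0], [0.03, 0, 0, 0, 0, -0.35, 0], [0.03, 0, 0, 0, 0, -0.35, 0], [0.03, 0, 0, 0, 0, -0.25, 0], [0.03, 0, 0, 0, 0, -0.15, 0], [0.03, 0, 0, 0, 0, -0.07, 0], [0.03, 0, 0, 0, 0, 0, 0], [0.03, 0, 0, 0, 0, 0, 0]]]' >/dev/null;python3 t.py
python3 steer.py '[[[0.03, 0, 0, 0, 0, 0, 0], [0.03, 0, 0, 0, 0, 0, 0]]]'; python3 -c "
from h import *
print(plan(env.state(),(.675,.068,.17),np.deg2rad(-9.9)))"
```

```text
time_s: 55.0
tcp_pos: [0.4623, -0.0802, 0.1371]
orientation: [0.0, 0.087, 0.996, -0.0]
ft_force: [-0.4, -0.1, -3.5]
gripper_width: 0.045
grip_force: 65.7
(array([-0.1839,  0.1827, -0.0328]), array([ 0.   ,  0.001, -0.001]))Traceback (most recent call last):
  File "t.py", line 4, in <module>
    env.read_camera("wrist");s=env.state();a.append(np.r_[rot(s).inv().apply(s["ft_torque"]),s["ft_force"][2],s["tau"][[3,4,5]]])
    ~~~~~~~~~~~~~~~^^^^^^^^^
ValueError: 200 camera calls are used up
Traceback (most recent call last):
  File "t.py", line 4, in <module>
    env.read_camera("wrist");s=env.state();a.append(np.r_[rot(s).inv().apply(s["ft_torque"]),s["ft_force"][2],s["tau"][[3,4,5]]])
    ~~~~~~~~~~~~~~~^^^^^^^^^
ValueError: 200 camera calls are used up
```

Cameras are used up. I'll shake case 2 once more with slow levelling, then read it with single rows.

Scaled: 0.8 rad / 2 = 0.4.

```bash
cat > r.py <<'E'
from h import *
s=env.state();print("T",rot(s).inv().apply(s["ft_torque"])[1].round(3),s["time_s"])
E
python3 steer.py '[[[0.03, 0, 0, 0, 0, 0.09, 0], [0.03, 0, 0, 0, 0, 0.18, 0], [0.03, 0, 0, 0, 0, 0.27, 0], [0.03, 0, 0, 0, 0, 0.35, 0], [0.03, 0, 0, 0, 0, 0.4, 0], [0.03, 0, 0, 0, 0, 0.4, 0], [0.03, 0, 0, 0, 0, 0.4, 0], [0.03, 0, 0, 0, 0, 0.325, 0], [0.03, 0, 0, 0, 0, 0.25, 0], [0.03, 0, 0, 0, 0, 0.2, 0], [0.03, 0, 0, 0, 0, 0.16, 0], [0.03, 0, 0, 0, 0, 0.125, 0]]]'>/dev/null
python3 steer.py '[[[0.03, 0, 0, 0, 0, -0.025, 0], [0.03, 0, 0, 0, 0, -0.05, 0], [0.03, 0, 0, 0, 0, -0.075, 0], [0.03, 0, 0, 0, 0, -0.1, 0], [0.03, 0, 0, 0, 0, -0.115, 0], [0.03, 0, 0, 0, 0, -0.125, 0], [0.03, 0, 0, 0, 0, -0.125, 0]]]'>/dev/null;python3 r.py
python3 steer.py '[[[0.03, 0, 0, 0, 0, 0, 0]]]'>/dev/null;python3 r.py
python3 steer.py '[[[0.03, 0, 0, 0, 0, 0, 0]]]'>/dev/null;python3 r.py
python3 steer.py '[[[0.03, 0, 0, 0, 0, 0, 0]]]'>/dev/null;python3 r.py
python3 steer.py '[[[0.03, 0, 0, 0, 0, 0, 0]]]'>/dev/null;python3 r.py
python3 steer.py '[[[0.03, 0, 0, 0, 0, 0, 0]]]';python3 r.py
```

```text
T 0.043 57.375
T 0.018 57.5
T 0.075 57.625
T 0.051 57.75
T 0.075 57.875
time_s: 58.0
tcp_pos: [0.4641, -0.0805, 0.1371]
orientation: [-0.0, 0.087, 0.996, 0.0]
ft_force: [0.6, 0.2, -3.2]
gripper_width: 0.0452
grip_force: 66.3
T 0.105 58.0
```

The mean moment is now +0.06 Nm, which matches the ball sitting at one end, so case 2 is the one that rattles. I'll shake it back once and carry it to the plate.

Scaled: -0.16 rad / 2 = -0.08.

```bash
python3 steer.py '[[[0.03, 0, 0, 0, 0, -0.09, 0], [0.03, 0, 0, 0, 0, -0.18, 0], [0.03, 0, 0, 0, 0, -0.27, 0], [0.03, 0, 0, 0, 0, -0.325, 0], [0.03, 0, 0, 0, 0, -0.325, 0], [0.03, 0, 0, 0, 0, -0.325, 0], [0.03, 0, 0, 0, 0, -0.325, 0], [0.03, 0, 0, 0, 0, -0.24, 0], [0.03, 0, 0, 0, 0, -0.16, 0], [0.03, 0, 0, 0, 0, -0.08, 0], [0.03, 0, 0, 0, 0, 0, 0], [0.03, 0, 0, 0, 0, 0, 0]]]'
python3 steer.py '[[[0.03, -0.06, 0.06, -0.06, 0, 0, 0], [0.03, -0.14, 0.14, -0.06, 0, 0, 0], [0.03, -0.22, 0.22, -0.06, 0, 0, 0], [0.03, -0.3, 0.3, -0.06, 0, 0, 0], [0.03, -0.35, 0.35, -0.06, 0, 0, 0], [0.03, -0.366, 0.366, -0.06, 0, 0, 0], [0.03, -0.366, 0.366, -0.06, 0, 0, 0], [0.03, -0.366, 0.366, -0.06, 0, 0, 0], [0.03, -0.366, 0.366, -0.06, 0, 0, 0], [0.03, -0.366, 0.366, -0.06, 0, 0, 0]]]'
python3 -c "
from h import *
s=env.state();print(plan(s,(.675,.068,.167),np.deg2rad(-9.9)),s['joint_vel'].round(3),s['grip_force'])"
```

```text
time_s: 59.5
tcp_pos: [0.4706, -0.0817, 0.1376]
orientation: [0.002, 0.087, 0.996, -0.0]
ft_force: [1.0, -0.3, -3.3]
gripper_width: 0.0451
grip_force: 66.6
time_s: 60.75
tcp_pos: [0.6755, 0.0674, 0.1676]
orientation: [0.0, 0.087, 0.996, -0.0]
ft_force: [0.4, 0.0, -4.4]
gripper_width: 0.0449
grip_force: 66.6
(array([0.0006, 0.0005, 0.0006]), array([-0.   ,  0.   , -0.002])) [ 0.005  0.005  0.008  0.     0.001 -0.002] 66.57058775424957
```

```bash
python3 steer.py '[[[0.03, 0, 0, 0, 0, 0, 0], [0.03, 0, 0, 0, 0, 0, 0]]]'; python3 -c "
from station import env
print(env.finish_job())"
```

```text
time_s: 61.0
tcp_pos: [0.6759, 0.0679, 0.1672]
orientation: [-0.0, 0.087, 0.996, -0.0]
ft_force: [0.2, 1.1, -3.2]
gripper_width: 0.0447
grip_force: 66.6
the job is handed in; nothing more can be done
None
```

I handed the job in at 61 s holding the middle case, the one I judged to rattle, level and still over the plate about 16 cm up; its clearest sign was one slow-levelled reading of +0.06 Nm. The two quiet cases are back flat on the mat, though I set one down about 60 mm off its place with one end over the mat edge, and no pass/fail result was returned.

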